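Seat the inspection loupe in its three-point holder

TASK

Put the inspection loupe back in its holder on the bench: hold it level by the barrel, use its rim to push the sprung plunger back until the rim clears the heads of the two posts, lower it onto the pads and let it go so that the plunger holds the rim under both post heads. Then press its top down gently but firmly so that it sits flat, bearing on all three pads and both posts, and cannot rock. Work gently by feel, neither driving the plunger against its end stop nor forcing the rim down onto the holder, and leave the other things on the bench where they are.

Things in the scene. Friction and masses are not known exactly. Their poses are not given: they have to be found in the camera images.
- loupe_mid (a point): Loose inspection loupe, upright, 70 mm tall, 0.13 to 0.25 kg: round aluminium rim 64 mm across and 6 mm thick at the bottom, black barrel 36 mm across above it, glass on top. Point on its axis 35 mm above the underside; z is the axis. Grip the barrel 15 to 20 mm above this point, so that the tips clear the holder, firmly (60 to 100 N), the fingers closing along the stand's x.
- stand: The holder's fixed dark steel base, 160 x 90 x 10 mm; origin at its underside's centre, z up, x along the long side from plunger to posts. An aluminium head (three pads, two posts, plunger) is clamped on it, exact in y, but along x up to 12 mm either way from nominal: not measured, so feel for it. A fixed housing 52 to 66 mm on the -x side of the seat is 42 mm high.
- seat_nominal (a point): Where the centre of the loupe's underside lies when seated, at the head's nominal setting: stand x 10 mm, y 0, 20 mm above the bench (the height of the three slippery brass pads' tops). The stand's axes. The true seat is up to 12 mm off along x; y and height are exact. Let go, the loupe may stay slightly tilted, the rim up at the posts; a press of 8 to 12 N on its top, on the posts' side, settles it.
- posts_nominal (a point): Midpoint of the two posts (nominal setting), at the top of their heads, 31.5 mm above the bench. The posts (10 mm thick) stand 26.2 mm towards +x of the seat and 26.2 mm to either side; the heads are 18 mm across, from 28 mm high. Going down, the rim passes the heads only if 5.3 mm or more to -x of its seat (7 to 8 is good; at 10 the plunger is at its end stop).
- plunger_nominal (a point): Middle of the sprung plunger's free face (nominal setting). It slides to -x, with a hard end stop at 13 mm. The slippery black upright face, 26 mm wide, spans heights 19 to 46 mm, so a rim just above the post heads can push it. Free, it is 29 mm to -x of the seat's centre; a seated rim keeps it pushed 3 mm. It resists with 2.8 N at first and 0.7 N more per mm (4.9 N seated, 10 N at 10 mm).
- machine_head_0_mid (a point): Bystander: small white guitar machine head, 48 x 31 x 33 mm; point 10 mm above its underside.
- machine_head_1_mid (a point): Bystander: another white guitar machine head, 48 x 31 x 33 mm; point 10 mm above its underside.
- peg_winder_mid (a point): Bystander: black cranked string winder, 62 x 78 x 19 mm; point 10 mm above its underside.
- screwdriver_mid (a point): Bystander: screwdriver with a red handle, 197 mm long, 24 mm high; point 10 mm above its underside, at mid-length.

How it is judged:
On the way:
1. the loupe is lifted clear of the bench (height (world z) of loupe_mid above 0.065 m), for 0.2 s.
At the end, for the whole second after the job is handed in: The released loupe is at rest in the holder, upright within 0.012 rad, its underside down on the three pads (height within 1.6 mm), its rim bearing on both posts (over 0.6 N each) and held by the plunger (over 2 N) (contact force between loupe and post_left above 0.6 N and contact force between loupe and post_right above 0.6 N and contact force between loupe and plunger above 2 N and z of loupe_mid in the frame of stand between 0.053 and 0.0566 m and angle between loupe_mid's own z axis and vertical below 0.012 rad and linear speed of loupe below 0.01 m/s); the robot touches nothing.
It fails at once if the plunger is driven hard against its end stop (over 22 N between loupe and plunger) (contact force between loupe and plunger above 22 N).
It fails at once if the rim is forced against the posts or the head (over 25 N at any one place) (contact force between loupe and head_c0 above 25 N or contact force between loupe and head_c1 above 25 N or contact force between loupe and head_c2 above 25 N or contact force between loupe and head_c3 above 25 N or contact force between loupe and head_c4 above 25 N or contact force between loupe and post_left above 25 N or contact force between loupe and post_right above 25 N).
It fails at once if the loupe is tipped over (more than 0.6 rad) (angle between loupe_mid's own z axis and vertical above 0.6 rad).
It fails at once if a bystander is moved by more than 30 mm (distance of any of machine_head_0_mid, machine_head_1_mid, peg_winder_mid, screwdriver_mid from where it was at the start of the episode above 0.03 m).
It also fails if it takes over 64 s, if anything falls off the work surface, if the arm or the gripper's body presses on something with over 40 N, if the wrist force passes 120 N, or if a joint passes its speed limit or range.

ROBOT

A 6-joint arm with a two-finger parallel gripper is mounted at the origin on a cart in front of the work surface, level with it; the furniture and walls round the work are solid. World frame = base frame: x ahead of the robot, y to its left, z up, the work surface at z = 0. Lengths are in m, angles in rad, forces in N, time in s.
With the tool pointing down it reaches from about 0.425 to 0.95 m from the base axis. Payload 3.5 kg.
Tool frame: the origin (TCP) lies at the very end of the fingers, on their centre line; the grasp point (between the pads) lies 19 mm behind it (ctrl.grip_point_offset is the distance from the TCP to the grasp point, in m); z points along the fingers, y is the line along which they close (so a half turn about z gives the same grasp; the last joint's range is limited). The gripper opens to 85 mm and grips with 20 to 120 N. Pads are 22 mm wide; open, the fingers measure 114 mm over their backs; the gripper's body (76 mm by 85 mm) begins 54 mm behind the grasp point. The pads swing forward as they close: fully open they stand 13 mm farther back than shut.
Start: joints at [-1.381, 0.286, 1.577, -0, 1.279, -0.15], TCP at [0.225, -0.636, 0.231] pointing down, gripper open.
Joint ranges: [-2.77, 2.77], [-0.9, 2.22], [0.21, 2.48], [-1.53, 4.67], [0.24, 2.81], [-2.84, 2.84]. Speed limits (rad/s): [2.79, 2.79, 3.14, 3.14, 3.14, 3.14].

INTERFACE

Orientations are given as a unit quaternion [x, y, z, w].
In Python, from plant import telemetry, vision, ctrl gives the robot as it stands.
- The arm moves only by the tool arm_command, never from a script. Its argument "series" is one flat list of numbers, 7 for each row, row after row: the shift along the tool's x, y, z in cm, then the turn, a rotation vector about the tool's x, y, z in degrees, then the closure, from 0 (fully open) to 1 (shut). A call has 1 to 10 rows; each row is the pose to reach, as a shift and turn from the pose commanded when the call began, along the tool's axes at that moment; what a row does not reach only later rows make up. A row lasts 1/12 s, in which the tool goes at most 41.7 mm and 7.16 degrees, less where a joint would pass 70% of its speed; a pose out of reach is approached as far as the arm can. A call with a gripper value outside its range is refused whole. The fingers move at their own pace and stop on an object; "force" is the grip in N (left out, the last holds). Time passes only in rows, so rows that repeat a pose let the fingers close. It gives the time, the measured TCP pose, the force, the opening and the grip force at its end, in the units of the state.
- telemetry.get_state(): the state, without advancing time (a new reading comes with each control period).
- vision.read_camera(name): name is "side" or "top" or "wrist"; returns a dict with "color" (420x560x3 uint8, blue, green, red), "K" (3x3 intrinsics, pixels), "D" ([k1, k2, p1, p2, k3] as OpenCV has them; the pictures are not rectified), "rvec" (rotation vector, rad) and "tvec" (3), from world to camera coordinates, as OpenCV has them; the wrist camera has in their place "T_tool_cam" (4x4, takes a point from camera to tool coordinates, whose origin is the TCP and whose axes are the flange's). Camera axes: x right, y down, z forward; pixel columns grow to the right and rows downward; lengths in m; the calibration is good to about 2 mm. A picture is of the moment at which its call begins: read the wrist's pose just before it. There is no depth.
- ctrl.sign_off(): hands the job in; it is judged then, once.
The state is a dict: "time": time; "qpos": joint angles; "dq": joint speeds; "joint_efforts": joint torques, N m; "eef_pos": TCP position; "tcp_rot": TCP orientation; "contact_force": force on the tool from outside, world axes, zero at the start; "wrist_torque": the same for the moment, N m; "opening": opening from 0.0 (shut) to 1.0 (fully open); "finger_force": force on a finger pad.
Only numpy, scipy, OpenCV 4.12 (cv2) and the standard library are available. Lean on these libraries where they do the work, as an engineer would, in place of code of your own. Each camera call takes 0.05 s, during which the arm holds its last target. There are 200 camera calls.

## Working session

There is one attempt and no reset: what is moved stays moved. The work goes in short steps, Python scripts to look and compute and a tool call to move; the robot and the scene stay as the last step left them, time stands still between calls to the robot, and variables do not carry over. Pictures are saved under pics/ and viewed, at most 10 in all, crops included, and the job is handed in when it is done.

Besides the shell and the picture viewer there is one more tool, called after "Request:" by a JSON object that holds its "api" and its "payload". arm_command: Moves the arm, as the interface text tells. Its arguments: {"type":"object","properties":{"series":{"type":"array","items":{"type":"number"}},"force":{"type":"number"}},"required":["series"]}

```bash
mkdir -p pics; ls; python3 - <<'E'
from plant import telemetry, vision, ctrl
import cv2,numpy as np
print(telemetry.get_state(), ctrl.grip_point_offset)
for n in ("side","top"):
    d=vision.read_camera(n); cv2.imwrite(f"pics/{n}0.png",d["color"]); print(n,{k:np.array(v).round(4).tolist() for k,v in d.items() if k!="color"})
    np.save(n+".npy",d,allow_pickle=True)
E
```

```text
pics
{'time': 0.0, 'qpos': array([-1.38100170e+00,  2.87189069e-01,  1.57817875e+00, -5.07285314e-05,
        1.27860753e+00, -1.50033731e-01]), 'dq': array([-0.00022669, -0.0004472 , -0.00042487, -0.00027286, -0.00022735,
        0.00109713]), 'joint_efforts': array([-7.94311709e-04, -4.05982339e+01, -2.92626625e+01, -2.15006826e-04,
        5.84664289e-03,  7.82092513e-06]), 'eef_pos': array([ 0.22486321, -0.63574276,  0.22993063]), 'tcp_rot': array([ 9.85597343e-01,  1.69104874e-01, -4.79586828e-05, -1.19063052e-03]), 'contact_force': array([ 0.7380837 , -0.31902467,  0.47508299]), 'wrist_torque': array([0.0196985 , 0.02302964, 0.00936365]), 'finger_force': 0.0, 'opening': 1.0012760224377877} 0.0187
side {'K': [[473.5725, 0.0, 277.5739], [0.0, 473.5725, 211.2959], [0.0, 0.0, 1.0]], 'D': [0.0552, 0.0, 0.0, 0.0, 0.0], 'rvec': [2.3973, 1.1391, -0.2977], 'tvec': [-0.4219, -0.2859, 1.1214]}
top {'K': [[538.1435, 0.0, 281.8701], [0.0, 538.1435, 209.1778], [0.0, 0.0, 1.0]], 'D': [-0.2164, 0.0, 0.0, 0.0, 0.0], 'rvec': [2.1582, -2.1716, 0.0657], 'tvec': [0.1099, 0.5643, 1.144]}
```

View pics/side0.png

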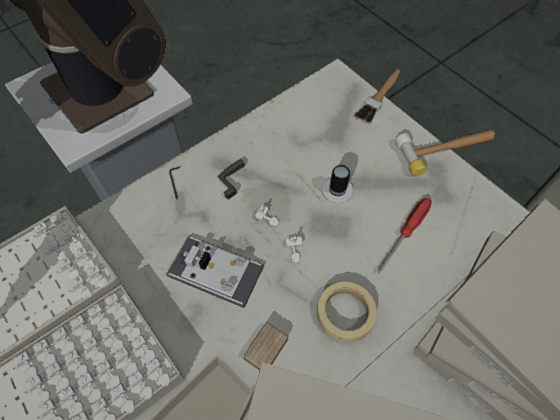

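View pics/top0.png

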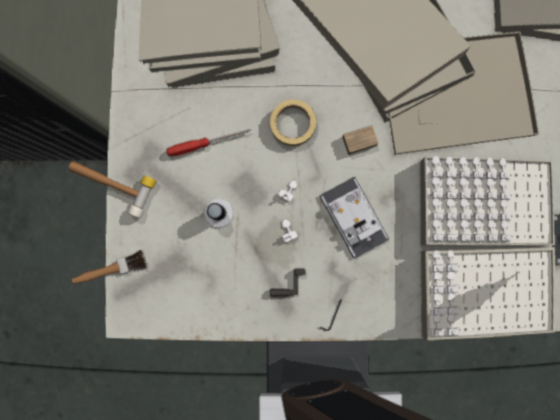

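Side view: loupe at about (339,185), holder at (215,270) with the black plunger at (205,258). Top view: loupe at (218,212), holder at (355,217), plunger towards (370,232), machine heads at (288,190) and (288,232), winder at (288,285), screwdriver at (205,143). I'll enlarge the holder.

```bash
cat > h.py <<'E'
import cv2,numpy as np
def load(n): return np.load(n+".npy",allow_pickle=True).item()
def ray(d,px):
    u=cv2.undistortPoints(np.array(px,float).reshape(-1,1,2),d["K"],d["D"]).reshape(-1,2)
    R=cv2.Rodrigues(np.array(d["rvec"],float))[0]; c=-R.T@np.array(d["tvec"]).ravel()
    return c,(R.T@np.c_[u,np.ones(len(u))].T).T
def plane(d,px,z):
    c,r=ray(d,px); return c+r*((z-c[2])/r[:,2])[:,None]
def proj(d,P): return cv2.projectPoints(np.array(P,float).reshape(-1,1,3),np.array(d["rvec"],float),np.array(d["tvec"],float),d["K"],d["D"])[0].reshape(-1,2)
E
python3 - <<'E'
from h import *
t=load("top")["color"];s=load("side")["color"]
a=cv2.resize(t[165:270,305:405],None,fx=4,fy=4,interpolation=cv2.INTER_CUBIC)
b=cv2.resize(s[225:310,160:270],None,fx=3.6,fy=4.94,interpolation=cv2.INTER_CUBIC)
b=cv2.resize(b,(396,420));cv2.imwrite("pics/stand.png",np.hstack([a,b]))
E
```

```text
(no output)
```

View pics/stand.png

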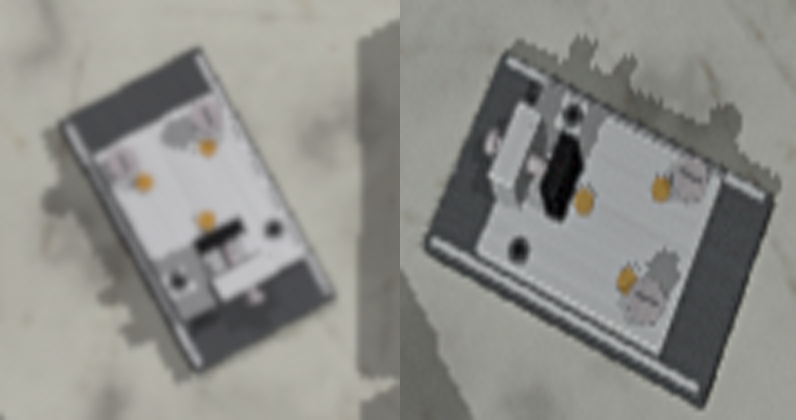

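The crop shows the base corners (left, top view ×4) at about (198,47), (63,123), (200,371), (334,296), with the post heads at (122,163) and (206,115). The brass pads are at (145,182), (208,147) and (206,220), and the plunger's black top is near (220,232).

```bash
python3 - <<'E'
from h import *
np.set_printoptions(precision=4,suppress=True)
t=load("top");s=load("side")
def crT(p): return np.array(p,float)/4+[305-.375,165-.375]
def crS(p): p=np.array(p,float); return np.c_[(p[:,0]-400)/3.6+160-.36,p[:,1]/4.94+225-.4]
T=plane(t,crT([(198,47),(63,123),(200,371),(334,296)]),.01)
S=plane(s,crS([(772,192),(703,407),(427,243),(505,53)]),.01)
for n,C in(("top",T),("side",S)):
    print(n,C[:,:2].tolist(),"lens",[np.linalg.norm(C[i]-C[i-1]).round(4) for i in range(4)])
    d=C[0]+C[1]-C[2]-C[3]; print("c",C.mean(0),"ang",np.degrees(np.arctan2(d[1],d[0])))
def frame(C):
    d=(C[0]+C[1]-C[2]-C[3])[:2];d/=np.linalg.norm(d);return C.mean(0)[:2],d
for nm,cam,C,cr,posts,pl in(("top",t,T,crT,[(122,163),(206,115)],[(220,232)]),("side",s,S,crS,[(640,302),(690,180)],[(568,160)])):
    c,d=frame(C);n=np.array([-d[1],d[0]])
    f=lambda P:[((p[:2]-c)@d,(p[:2]-c)@n) for p in P]
    print(nm,"posts",np.array(f(plane(cam,cr(posts),.0315))),"plunger",f(plane(cam,cr(pl),.046)))
    hsv=cv2.cvtColor(cam["color"],cv2.COLOR_BGR2HSV)
    m=cv2.inRange(hsv,(8,110,100),(28,255,255))
    k,l,st,ce=cv2.connectedComponentsWithStats(m)
    cc=[ce[i] for i in range(1,k) if 4<st[i,4]<60]
    for p,P in zip(cc,plane(cam,cc,.02)):
        q=f([P])[0]
        if abs(q[0])<.08 and abs(q[1])<.045: print(" pad",p,q)
# loupe
for nm,cam,px in(("top",t,(218,212)),("side",s,(339,185))):
    g=cv2.cvtColor(cam["color"],cv2.COLOR_BGR2GRAY)
    x,y=px;w=30;sub=g[y-w:y+w,x-w:x+w]
    m=(sub<60).astype(np.uint8);k,l,st,ce=cv2.connectedComponentsWithStats(m)
    i=1+np.argmax(st[1:,4]);print(nm,"dark",st[i],ce[i]+[x-w,y-w])
    cv2.imwrite(f"pics/l_{nm}.png",cv2.resize(cam["color"][y-w:y+w,x-w:x+w],(400,400),interpolation=cv2.INTER_CUBIC))
cv2.imwrite("pics/loupe.png",np.hstack([cv2.imread(f"pics/l_{n}.png") for n in("top","side")]))
E
```

```text
top [[0.6382151187820825, -0.05382415457403662], [0.5963225915632566, 0.02168289518979296], [0.4592034523657004, -0.052090902047686224], [0.49957739087049063, -0.1268629116805266]] lens [np.float64(0.1567), np.float64(0.0863), np.float64(0.1557), np.float64(0.085)]
c [ 0.5483 -0.0528  0.01  ] ang 28.030772159034836
side [[0.5959479077408747, 0.02247993316933447], [0.6404158899322232, -0.05639216895303503], [0.4999656013240423, -0.1278320621344706], [0.4586592961877168, -0.05227307948064114]] lens [np.float64(0.1563), np.float64(0.0905), np.float64(0.1576), np.float64(0.0861)]
c [ 0.5487 -0.0535  0.01  ] ang 27.76088897548251
top posts [[ 0.0414  0.0275]
 [ 0.0425 -0.0253]] plunger [(np.float64(-0.016655944148922137), np.float64(0.0008244069771203342))]
 pad [340.7143 210.    ] (np.float64(0.02722413082848856), np.float64(0.020425655187894572))
 pad [356.125 219.875] (np.float64(-0.007799772831092578), np.float64(0.0011871525811466012))
side posts [[ 0.0386 -0.0281]
 [ 0.041   0.0249]] plunger [(np.float64(-0.015242407520099588), np.float64(0.0027185356455025197))]
 pad [232.25  262.625] (np.float64(0.025898204663406033), np.float64(0.020537745125176338))
 pad [210.6 265.4] (np.float64(-0.008519990277847042), np.float64(-0.00013964880482400426))
 pad [222.4 281.4] (np.float64(0.025553000903602855), np.float64(-0.019815874048662575))
top dark [25 25 12 13 57] [220.6316 214.7544]
side dark [ 21  10  20  30 302] [338.7053 181.9868]
```

View pics/loupe.png

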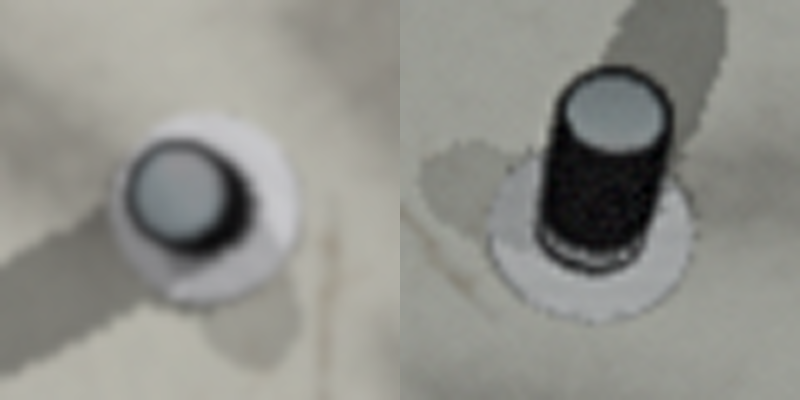

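The top crop shows the rim centred at about (205,208) and the glass at (180,193). In the side crop the rim is centred at (192,230) and the glass at (213,113). I'll convert these to positions and cross-check the heights.

```bash
cat >> h.py <<'E'
from scipy.spatial.transform import Rotation as R_
from plant import telemetry
ANG=np.radians(27.9); SC=np.array([.5485,-.0532]); D=np.array([np.cos(ANG),np.sin(ANG)]); N=np.array([-D[1],D[0]])
RT=R_.from_matrix(np.c_[np.r_[N,0],np.r_[D,0],[0,0,-1.]])
def st(p): p=np.array(p)[:2]-SC; return p@D,p@N
def go(w):
    s=telemetry.get_state(); r=R_.from_quat(s["tcp_rot"])
    print("shift cm",(r.inv().apply(np.array(w)-s["eef_pos"])*100).round(2),"turn",np.degrees((r.inv()*RT).as_rotvec()).round(2))
E
python3 - <<'E'
from h import *
np.set_printoptions(precision=4,suppress=True)
t=load("top");s=load("side")
c=lambda x,y,ox,oy:[(x*.15+ox-.4,y*.15+oy-.4)]
rt=c(205,208,188,182);gt=c(180,193,188,182);rs=c(192,230,309,155);gs=c(213,113,309,155)
print("rim",plane(t,rt,.006),plane(s,rs,.006)," glass",plane(t,gt,.07),plane(s,gs,.07))
# two-view triangulation of the glass
c1,r1=ray(t,gt);c2,r2=ray(s,gs)
A=np.c_[r1[0],-r2[0]];k=np.linalg.lstsq(A,c2-c1,rcond=None)[0];print("tri",c1+r1[0]*k[0],c2+r2[0]*k[1])
for n,p,q in(("mh0",(288,190),None),("mh1",(288,232),None),("winder",(288,285),None),("sd",(205,143),None),("hammer",(145,195),None)): print(n,plane(t,[p],.01))
print("seat",SC+D*.0147)
go([.60,.14,.2]);go([.50,-.25,.23])
E
```

```text
rim [[0.5597 0.2482 0.006 ]] [[0.5609 0.2462 0.006 ]]  glass [[0.5593 0.247  0.07  ]] [[0.5604 0.2451 0.07  ]]
tri [0.5596 0.2474 0.0672] [0.5591 0.2468 0.067 ]
mh0 [[0.6088 0.0931 0.01  ]]
mh1 [[0.516  0.0936 0.01  ]]
winder [[0.3999 0.0943 0.01  ]]
sd [[0.7173 0.2793 0.01  ]]
hammer [[0.6007 0.4156 0.01  ]]
seat [ 0.5615 -0.0463]
shift cm [ 61.22 -60.63   3.16] turn [ -0.08  -0.12 -98.43]
shift cm [ 38.8  -27.2    0.07] turn [ -0.08  -0.12 -98.43]
```

Request:
{"api": "arm_command", "payload": {"series": [39, -27, 0, 0, 0, -60, 0, 39, -27, 0, 0, 0, -60, 0, 39, -27, 0, 0, 0, -60, 0, 39, -27, 0, 0, 0, -60, 0, 39, -27, 0, 0, 0, -60, 0, 39, -27, 0, 0, 0, -60, 0, 39, -27, 0, 0, 0, -60, 0, 39, -27, 0, 0, 0, -60, 0, 39, -27, 0, 0, 0, -60, 0, 39, -27, 0, 0, 0, -60, 0]}}

```text
time: 0.93
eef_pos: [0.4695, -0.2965, 0.2309]
tcp_rot: [0.769, 0.64, -0.0, -0.0]
contact_force: [0.4, -0.3, -0.2]
opening: 1.0
finger_force: 0.0
```

```bash
python3 -c "
from h import *
go([.56,.247,.13])"
```

```text
shift cm [55.09 -0.95 10.11] turn [-2.000e-02 -3.000e-02 -3.834e+01]
```

Request:
{"api": "arm_command", "payload": {"series": [53, -1, 6, 0, 0, -38, 0, 53, -1, 6, 0, 0, -38, 0, 53, -1, 6, 0, 0, -38, 0, 53, -1, 6, 0, 0, -38, 0, 53, -1, 6, 0, 0, -38, 0, 53, -1, 6, 0, 0, -38, 0, 53, -1, 6, 0, 0, -38, 0, 53, -1, 6, 0, 0, -38, 0, 53, -1, 6, 0, 0, -38, 0, 53, -1, 6, 0, 0, -38, 0]}}

```text
time: 1.77
eef_pos: [0.5365, 0.112, 0.1839]
tcp_rot: [0.519, 0.855, -0.0, -0.0]
contact_force: [0.5, -0.4, 0.5]
opening: 1.001
finger_force: 0.0
```

Request:
{"api": "arm_command", "payload": {"series": [10, 0, 1, 0, 0, 0, 0, 10, 0, 1, 0, 0, 0, 0, 10, 0, 1, 0, 0, 0, 0, 10, 0, 1, 0, 0, 0, 0]}}

```text
time: 2.1
eef_pos: [0.488, 0.2015, 0.173]
tcp_rot: [0.517, 0.856, -0.001, -0.002]
contact_force: [0.3, 1.0, -0.6]
opening: 1.003
finger_force: 0.0
```

```bash
python3 -c "
from h import *
go([.56,.247,.10]);print(telemetry.get_state()['eef_pos'])"
```

```text
shift cm [0.66 8.51 7.28] turn [-0.16 -0.1  -0.15]
[0.48798324 0.20150212 0.17299612]
```

Request:
{"api": "arm_command", "payload": {"series": [0.6, 8.5, 3, 0, 0, 0, 0, 0.6, 8.5, 4, 0, 0, 0, 0, 0.6, 8.5, 4, 0, 0, 0, 0, 0.6, 8.5, 4, 0, 0, 0, 0, 0.6, 8.5, 4, 0, 0, 0, 0, 0.6, 8.5, 4, 0, 0, 0, 0]}}

```text
time: 2.6
eef_pos: [0.5635, 0.2422, 0.1349]
tcp_rot: [0.519, 0.855, -0.0, 0.0]
contact_force: [0.2, -1.1, -0.3]
opening: 0.993
finger_force: 0.0
```

```bash
python3 - <<'E'
from h import *
from plant import vision
go([.56,.247,.034]);s=telemetry.get_state();print(s['eef_pos'],s['contact_force'])
d=vision.read_camera("wrist");cv2.imwrite("pics/w1.png",d["color"]);np.save("wrist.npy",d,allow_pickle=True)
print(d["K"],d["T_tool_cam"])
E
```

```text
shift cm [ 0.59 -0.09 10.09] turn [ 0.01  0.02 -0.48]
[0.56345609 0.24222248 0.13494318] [ 0.20125424 -1.10973496 -0.33744862]
[[323.9389241    0.         281.15862589]
 [  0.         323.9389241  207.10552639]
 [  0.           0.           1.        ]] [[ 5.20242184e-04 -9.47656604e-01 -3.19290917e-01  8.21212524e-02]
 [ 9.99999588e-01  2.55627858e-04  8.70662231e-04  9.55449640e-04]
 [-7.43469161e-04 -3.19291238e-01  9.47656347e-01 -1.44068189e-01]
 [ 0.00000000e+00  0.00000000e+00  0.00000000e+00  1.00000000e+00]]
```

View pics/w1.png

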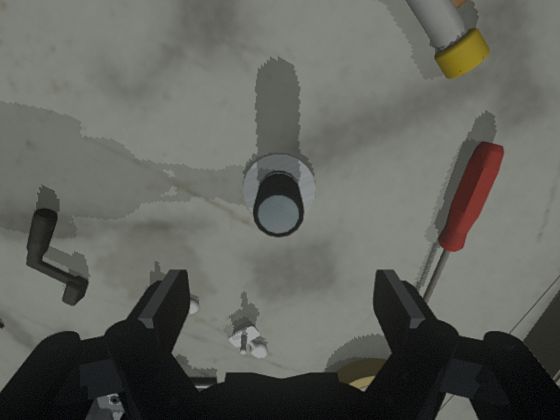

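The wrist view shows the loupe's glass at (278,214), centred between the fingertips (midline column 281). Its ray gives (+0.67, −0.12) cm, which agrees with the outer views.

Request:
{"api": "arm_command", "payload": {"series": [0.6, -0.1, 2, 0, 0, -0.4, 0, 0.6, -0.1, 4.5, 0, 0, -0.4, 0, 0.6, -0.1, 7, 0, 0, -0.4, 0, 0.6, -0.1, 9, 0, 0, -0.4, 0, 0.6, -0.1, 10, 0, 0, -0.4, 0, 0.6, -0.1, 10, 0, 0, -0.4, 0, 0.6, -0.1, 10, 0, 0, -0.4, 0, 0.6, -0.1, 10, 0, 0, -0.4, 0]}}

```text
time: 3.32
eef_pos: [0.5611, 0.2481, 0.0366]
tcp_rot: [0.516, 0.857, 0.001, 0.001]
contact_force: [0.1, -0.4, -0.6]
opening: 0.998
finger_force: 0.0
```

Request:
{"api": "arm_command", "payload": {"series": [0, 0, 0, 0, 0, 0, 0.4, 0, 0, 0, 0, 0, 0, 0.6, 0, 0, 0, 0, 0, 0, 0.7, 0, 0, 0, 0, 0, 0, 0.8, 0, 0, 0, 0, 0, 0, 0.9, 0, 0, 0, 0, 0, 0, 1, 0, 0, 0, 0, 0, 0, 1, 0, 0, 0, 0, 0, 0, 1, 0, 0, 0, 0, 0, 0, 1, 0, 0, 0, 0, 0, 0, 1], "force": 80}}

```text
time: 4.15
eef_pos: [0.5605, 0.2481, 0.0354]
tcp_rot: [0.516, 0.857, 0.0, 0.0]
contact_force: [0.4, -0.2, 6.0]
opening: 0.397
finger_force: 79.7
```

Request:
{"api": "arm_command", "payload": {"series": [0, 0, -1, 0, 0, 0, 1, 0, 0, -3, 0, 0, 0, 1, 0, 0, -6, 0, 0, 0, 1, 0, 0, -9, 0, 0, 0, 1, 0, 0, -11, 0, 0, 0, 1, 0, 0, -11, 0, 0, 0, 1, 0, 0, -11, 0, 0, 0, 1, 0, 0, -11, 0, 0, 0, 1, 0, 0, -11, 0, 0, 0, 1]}}

```text
time: 4.9
eef_pos: [0.5579, 0.2474, 0.1413]
tcp_rot: [0.516, 0.857, -0.002, -0.002]
contact_force: [-0.1, 0.4, -1.5]
opening: 0.399
finger_force: 79.9
```

```bash
python3 - <<'E'
from h import *
from plant import vision
s=telemetry.get_state();print(s['eef_pos'],s['contact_force'],s['wrist_torque'],s['opening'])
go(np.r_[SC+D*.0057,.12])
d=vision.read_camera("wrist");cv2.imwrite("pics/w2.png",d["color"])
E
```

```text
[0.5579055  0.24741465 0.14129027] [-0.06428428  0.42061348 -1.50757411] [-0.0046305   0.03581673  0.00456026] 0.3991483420493441
shift cm [-26.14 -14.3    2.17] turn [-0.31 -0.07 -0.03]
```

View pics/w2.png

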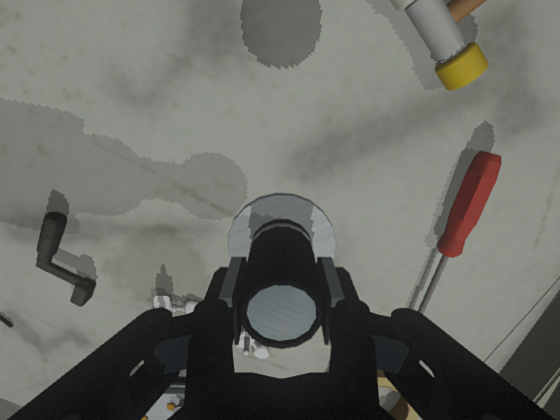

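The wrist view shows the loupe held upright and centred between the pads, with the glass at (281,313). I'll carry it above the holder, on the post side of the plunger.

Request:
{"api": "arm_command", "payload": {"series": [-26.1, -12.4, 1, -0.3, 0, 0, 1, -26.1, -12.4, 1, -0.3, 0, 0, 1, -26.1, -12.4, 1, -0.3, 0, 0, 1, -26.1, -12.4, 1, -0.3, 0, 0, 1, -26.1, -12.4, 1, -0.3, 0, 0, 1, -26.1, -12.4, 1, -0.3, 0, 0, 1, -26.1, -12.4, 1, -0.3, 0, 0, 1, -26.1, -12.4, 1, -0.3, 0, 0, 1, -26.1, -12.4, 1, -0.3, 0, 0, 1, -26.1, -12.4, 1, -0.3, 0, 0, 1]}}

```text
time: 5.78
eef_pos: [0.5714, -0.0405, 0.1331]
tcp_rot: [0.516, 0.856, 0.002, -0.0]
contact_force: [-0.3, 0.2, -2.0]
opening: 0.403
finger_force: 80.3
```

Request:
{"api": "arm_command", "payload": {"series": [0, 0, 0, 0, 0, 0, 1, 0, 0, 0, 0, 0, 0, 1, 0, 0, 0, 0, 0, 0, 1, 0, 0, 0, 0, 0, 0, 1]}}

```text
time: 6.12
eef_pos: [0.5722, -0.0396, 0.1344]
tcp_rot: [0.515, 0.857, 0.002, 0.001]
contact_force: [0.8, 0.6, -2.1]
opening: 0.408
finger_force: 80.3
```

```bash
cat >> h.py <<'E'
def rep():
    s=telemetry.get_state(); p=s['eef_pos']; a,b=st(p); f=s['contact_force']
    v=R_.from_quat(s['tcp_rot']).apply([0,0,1])
    print("t",round(s['time'],2),"stand x,y mm",round(a*1e3,2),round(b*1e3,2),"under z",round(p[2]*1e3-35.4,2),"F x,y,z",round(f[:2]@D,2),round(f[:2]@N,2),round(f[2],2),"tau",s['wrist_torque'].round(3),"tilt",v.round(4),"op",round(s['opening'],3))
E
python3 - <<'E'
from h import *
from plant import vision
rep(); go(np.r_[SC+D*.0247,.0704])
for n in("top","side"):
    np.save(n+"2.npy",vision.read_camera(n),allow_pickle=True)
t,s=load("top2")["color"],load("side2")["color"]
f=lambda i:cv2.resize(i,(400,400),interpolation=cv2.INTER_CUBIC)
cv2.imwrite("pics/s2.png",np.hstack([f(t[160:280,300:420]),f(s[180:310,150:280])]))
E
```

```text
t 6.12 stand x,y mm 27.25 0.92 under z 99.04 F x,y,z 0.96 0.12 -2.08 tau [-0.011 -0.005  0.032] tilt [ 0.0046  0.0025 -1.    ] op 0.408
shift cm [-0.09 -0.29  6.4 ] turn [ 0.3  -0.    0.07]
```

View pics/s2.png

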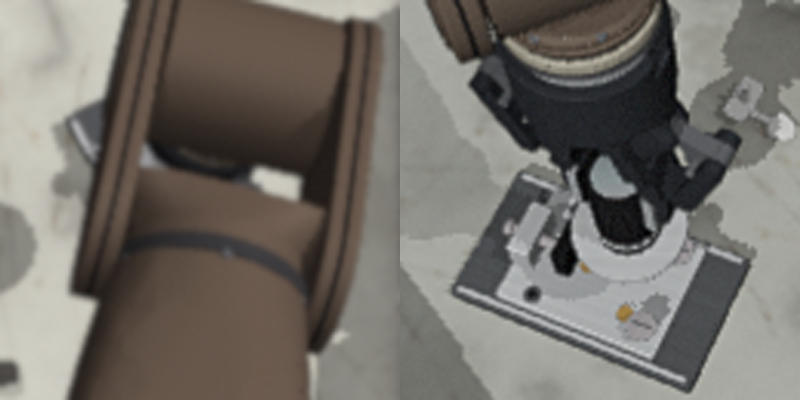

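The side view shows the loupe held upright over the holder, clear of the plunger and over the pads. Going down to just above the post heads.

Request:
{"api": "arm_command", "payload": {"series": [-0.1, -0.2, 2, 0.3, 0, 0, 1, -0.1, -0.2, 4, 0.3, 0, 0, 1, -0.1, -0.2, 5, 0.3, 0, 0, 1, -0.1, -0.2, 5.7, 0.3, 0, 0, 1, -0.1, -0.2, 6, 0.3, 0, 0, 1, -0.1, -0.2, 6.2, 0.3, 0, 0, 1, -0.1, -0.2, 6.2, 0.3, 0, 0, 1, -0.1, -0.2, 6.2, 0.3, 0, 0, 1, -0.1, -0.2, 6.2, 0.3, 0, 0, 1]}}

```text
time: 6.97
eef_pos: [0.5719, -0.0426, 0.0735]
tcp_rot: [0.516, 0.857, 0.0, 0.001]
contact_force: [0.1, -0.2, -1.8]
opening: 0.401
finger_force: 80.3
```

```bash
python3 - <<'E'
from h import *
from plant import vision
for i in range(4): rep(); vision.read_camera("wrist")
rep()
E
```

```text
t 6.97 stand x,y mm 25.61 -1.59 under z 38.08 F x,y,z 0.01 -0.28 -1.82 tau [ 0.013  0.011 -0.001] tilt [ 1.8e-03 -4.0e-04 -1.0e+00] op 0.401
t 7.02 stand x,y mm 25.54 -1.51 under z 37.98 F x,y,z 0.3 0.21 -2.2 tau [0.062 0.025 0.006] tilt [ 1.6e-03 -4.0e-04 -1.0e+00] op 0.401
t 7.07 stand x,y mm 25.46 -1.45 under z 37.84 F x,y,z 0.2 0.57 -2.13 tau [ 0.026  0.04  -0.027] tilt [ 1.4e-03 -3.0e-04 -1.0e+00] op 0.401
t 7.12 stand x,y mm 25.38 -1.36 under z 37.7 F x,y,z -0.78 -0.27 -2.0 tau [-0.01  -0.002 -0.026] tilt [ 1.2e-03 -3.0e-04 -1.0e+00] op 0.404
t 7.17 stand x,y mm 25.28 -1.3 under z 37.54 F x,y,z -0.39 0.68 -2.33 tau [-0.023  0.008 -0.08 ] tilt [ 8.e-04 -2.e-04 -1.e+00] op 0.401
```

Request:
{"api": "arm_command", "payload": {"series": [0.1, -0.1, 0.1, 0, 0, 0, 1, 0.1, -0.2, 0.2, 0, 0, 0, 1, 0.1, -0.3, 0.2, 0, 0, 0, 1, 0.1, -0.4, 0.2, 0, 0, 0, 1, 0.1, -0.5, 0.2, 0, 0, 0, 1, 0.1, -0.5, 0.2, 0, 0, 0, 1, 0.1, -0.5, 0.2, 0, 0, 0, 1, 0.1, -0.5, 0.2, 0, 0, 0, 1]}}

```text
time: 7.83
eef_pos: [0.5663, -0.0439, 0.0705]
tcp_rot: [0.516, 0.857, 0.0, 0.0]
contact_force: [0.2, -0.5, -0.9]
opening: 0.403
finger_force: 80.3
```

```bash
cat > r.py <<'E'
from h import *
from plant import vision
for i in range(4): rep(); vision.read_camera("wrist")
E
python3 r.py
```

```text
t 7.83 stand x,y mm 20.11 -0.13 under z 35.11 F x,y,z -0.07 -0.54 -0.93 tau [-0.018 -0.017  0.029] tilt [ 1.e-04  0.e+00 -1.e+00] op 0.403
t 7.88 stand x,y mm 20.12 -0.11 under z 35.1 F x,y,z 0.17 0.69 -2.6 tau [ 0.055  0.011 -0.033] tilt [ 1.e-04 -0.e+00 -1.e+00] op 0.402
t 7.93 stand x,y mm 20.12 -0.11 under z 35.09 F x,y,z -0.03 0.42 -2.15 tau [ 0.089 -0.012  0.07 ] tilt [ 1.e-04 -0.e+00 -1.e+00] op 0.403
t 7.98 stand x,y mm 20.13 -0.12 under z 35.1 F x,y,z -0.3 -0.92 -1.78 tau [0.007 0.044 0.024] tilt [ 1.e-04 -1.e-04 -1.e+00] op 0.399
```

Request:
{"api": "arm_command", "payload": {"series": [0, -0.05, 0, 0, 0, 0, 1, 0, -0.1, 0, 0, 0, 0, 1, 0, -0.15, 0, 0, 0, 0, 1, 0, -0.2, 0, 0, 0, 0, 1, 0, -0.2, 0, 0, 0, 0, 1, 0, -0.2, 0, 0, 0, 0, 1]}}

```text
time: 8.53
eef_pos: [0.5645, -0.0448, 0.0705]
tcp_rot: [0.516, 0.857, 0.0, 0.0]
contact_force: [-0.2, 0.1, -2.2]
opening: 0.4
finger_force: 80.3
```

```bash
python3 r.py
```

```text
t 8.53 stand x,y mm 18.05 -0.11 under z 35.08 F x,y,z -0.14 0.24 -2.17 tau [ 0.02  -0.013  0.015] tilt [ 1.e-04  0.e+00 -1.e+00] op 0.4
t 8.58 stand x,y mm 18.07 -0.09 under z 35.07 F x,y,z -0.02 -0.13 -2.43 tau [-0.025  0.046  0.087] tilt [ 1.e-04  0.e+00 -1.e+00] op 0.402
t 8.63 stand x,y mm 18.06 -0.1 under z 35.06 F x,y,z 1.01 0.18 -2.25 tau [0.032 0.013 0.023] tilt [ 0. -0. -1.] op 0.404
t 8.68 stand x,y mm 18.1 -0.1 under z 35.11 F x,y,z -0.3 -0.0 -1.8 tau [-0.053  0.041 -0.059] tilt [ 1.e-04 -0.e+00 -1.e+00] op 0.402
```

Request:
{"api": "arm_command", "payload": {"series": [0, -0.05, 0, 0, 0, 0, 1, 0, -0.1, 0, 0, 0, 0, 1, 0, -0.15, 0, 0, 0, 0, 1, 0, -0.2, 0, 0, 0, 0, 1, 0, -0.2, 0, 0, 0, 0, 1, 0, -0.2, 0, 0, 0, 0, 1]}}

```text
time: 9.23
eef_pos: [0.5633, -0.0456, 0.0707]
tcp_rot: [0.516, 0.856, 0.001, 0.001]
contact_force: [1.8, 1.4, -2.3]
opening: 0.403
finger_force: 80.0
```

```bash
python3 r.py
```

```text
t 9.23 stand x,y mm 16.6 -0.17 under z 35.26 F x,y,z 2.24 0.4 -2.26 tau [ 0.262 -0.392  0.033] tilt [ 1.5e-03  3.0e-04 -1.0e+00] op 0.403
t 9.28 stand x,y mm 16.59 -0.18 under z 35.26 F x,y,z 2.19 0.94 -3.18 tau [ 0.364 -0.472 -0.034] tilt [ 1.4e-03  3.0e-04 -1.0e+00] op 0.398
t 9.33 stand x,y mm 16.61 -0.19 under z 35.29 F x,y,z 3.2 0.03 -2.84 tau [ 0.345 -0.494  0.026] tilt [ 1.5e-03  3.0e-04 -1.0e+00] op 0.402
t 9.38 stand x,y mm 16.56 -0.17 under z 35.26 F x,y,z 2.3 0.11 -4.03 tau [ 0.351 -0.493  0.009] tilt [ 1.3e-03  3.0e-04 -1.0e+00] op 0.402
```

Request:
{"api": "arm_command", "payload": {"series": [0, -0.05, 0, 0, 0, 0, 1, 0, -0.1, 0, 0, 0, 0, 1, 0, -0.15, 0, 0, 0, 0, 1, 0, -0.2, 0, 0, 0, 0, 1, 0, -0.2, 0, 0, 0, 0, 1, 0, -0.2, 0, 0, 0, 0, 1]}}

```text
time: 9.93
eef_pos: [0.5613, -0.0467, 0.0706]
tcp_rot: [0.516, 0.857, 0.0, 0.0]
contact_force: [2.8, 2.8, -2.6]
opening: 0.403
finger_force: 79.9
```

```bash
python3 r.py
```

```text
t 9.93 stand x,y mm 14.34 -0.18 under z 35.24 F x,y,z 3.74 1.19 -2.62 tau [ 0.492 -0.763  0.013] tilt [ 9.e-04  1.e-04 -1.e+00] op 0.403
t 9.98 stand x,y mm 14.33 -0.18 under z 35.24 F x,y,z 4.96 1.5 -2.99 tau [ 0.509 -0.744  0.005] tilt [ 8.e-04  1.e-04 -1.e+00] op 0.405
t 10.03 stand x,y mm 14.3 -0.18 under z 35.23 F x,y,z 4.24 1.08 -2.18 tau [ 0.485 -0.765  0.006] tilt [ 7.e-04  0.e+00 -1.e+00] op 0.403
t 10.08 stand x,y mm 14.3 -0.18 under z 35.22 F x,y,z 5.25 -0.15 -2.21 tau [ 0.486 -0.778 -0.01 ] tilt [ 6.e-04 -0.e+00 -1.e+00] op 0.402
```

Contact is felt near stand x 16.9, so the seat is near 13.9, against 14.7 from vision. Pushing on to about 6.5.

Request:
{"api": "arm_command", "payload": {"series": [0, -0.1, 0, 0, 0, 0, 1, 0, -0.2, 0, 0, 0, 0, 1, 0, -0.3, 0, 0, 0, 0, 1, 0, -0.4, 0, 0, 0, 0, 1, 0, -0.5, 0, 0, 0, 0, 1, 0, -0.6, 0, 0, 0, 0, 1, 0, -0.6, 0, 0, 0, 0, 1, 0, -0.6, 0, 0, 0, 0, 1]}}

```text
time: 10.8
eef_pos: [0.5568, -0.049, 0.0708]
tcp_rot: [0.516, 0.856, 0.001, 0.001]
contact_force: [6.4, 4.2, -3.7]
opening: 0.404
finger_force: 79.9
```

```bash
python3 r.py
```

```text
t 10.8 stand x,y mm 9.32 -0.23 under z 35.42 F x,y,z 7.64 0.66 -3.72 tau [ 0.902 -1.376  0.009] tilt [ 0.0038  0.001  -1.    ] op 0.404
t 10.85 stand x,y mm 9.33 -0.24 under z 35.39 F x,y,z 8.06 1.57 -3.16 tau [ 0.876 -1.368 -0.02 ] tilt [ 0.0038  0.001  -1.    ] op 0.403
t 10.9 stand x,y mm 9.32 -0.24 under z 35.39 F x,y,z 7.56 0.74 -3.28 tau [ 0.871 -1.358 -0.078] tilt [ 0.0037  0.001  -1.    ] op 0.401
t 10.95 stand x,y mm 9.34 -0.25 under z 35.41 F x,y,z 7.21 0.78 -3.7 tau [ 0.888 -1.364  0.005] tilt [ 0.0038  0.001  -1.    ] op 0.402
```

Request:
{"api": "arm_command", "payload": {"series": [0, -0.05, 0, 0, 0, 0, 1, 0, -0.1, 0, 0, 0, 0, 1, 0, -0.15, 0, 0, 0, 0, 1, 0, -0.2, 0, 0, 0, 0, 1, 0, -0.2, 0, 0, 0, 0, 1, 0, -0.2, 0, 0, 0, 0, 1]}}

```text
time: 11.5
eef_pos: [0.5554, -0.0498, 0.0708]
tcp_rot: [0.517, 0.856, 0.002, 0.002]
contact_force: [7.7, 3.5, -4.2]
opening: 0.406
finger_force: 79.9
```

```bash
python3 r.py
```

```text
t 11.5 stand x,y mm 7.72 -0.26 under z 35.45 F x,y,z 8.46 -0.46 -4.18 tau [ 0.995 -1.537  0.014] tilt [ 0.0048  0.0013 -1.    ] op 0.406
t 11.55 stand x,y mm 7.74 -0.26 under z 35.46 F x,y,z 8.05 0.77 -4.71 tau [ 1.041 -1.599 -0.004] tilt [ 0.0049  0.0013 -1.    ] op 0.401
t 11.6 stand x,y mm 7.74 -0.24 under z 35.46 F x,y,z 9.99 0.88 -4.64 tau [ 0.965 -1.555 -0.008] tilt [ 0.0048  0.0014 -1.    ] op 0.401
t 11.65 stand x,y mm 7.75 -0.26 under z 35.47 F x,y,z 9.02 1.55 -4.59 tau [ 0.977 -1.54  -0.062] tilt [ 0.0049  0.0013 -1.    ] op 0.402
```

Request:
{"api": "arm_command", "payload": {"series": [0, -0.05, 0, 0.1, 0, 0, 1, 0, -0.1, 0, 0.2, 0, 0, 1, 0, -0.15, 0, 0.3, 0, 0, 1, 0, -0.15, 0, 0.3, 0, 0, 1, 0, -0.15, 0, 0.3, 0, 0, 1, 0, -0.15, 0, 0.3, 0, 0, 1]}}

```text
time: 12.2
eef_pos: [0.5545, -0.0504, 0.0709]
tcp_rot: [0.517, 0.856, -0.0, 0.001]
contact_force: [8.0, 4.7, -5.5]
opening: 0.399
finger_force: 79.9
```

```bash
python3 r.py
```

```text
t 12.2 stand x,y mm 6.6 -0.29 under z 35.47 F x,y,z 9.24 0.42 -5.47 tau [ 1.099 -1.745 -0.014] tilt [ 1.2e-03 -9.0e-04 -1.0e+00] op 0.399
t 12.25 stand x,y mm 6.56 -0.29 under z 35.45 F x,y,z 9.0 1.38 -4.62 tau [ 1.105 -1.73   0.029] tilt [ 1.2e-03 -9.0e-04 -1.0e+00] op 0.402
t 12.3 stand x,y mm 6.59 -0.3 under z 35.47 F x,y,z 9.6 0.41 -5.06 tau [ 1.063 -1.693 -0.007] tilt [ 1.2e-03 -9.0e-04 -1.0e+00] op 0.404
t 12.35 stand x,y mm 6.59 -0.31 under z 35.45 F x,y,z 9.69 0.68 -4.71 tau [ 1.151 -1.727 -0.055] tilt [ 1.2e-03 -8.0e-04 -1.0e+00] op 0.402
```

Request:
{"api": "arm_command", "payload": {"series": [0, -0.03, 0.1, 0, 0, 0, 1, 0, -0.03, 0.2, 0, 0, 0, 1, 0, -0.03, 0.3, 0, 0, 0, 1, 0, -0.03, 0.4, 0, 0, 0, 1, 0, -0.03, 0.5, 0, 0, 0, 1, 0, -0.03, 0.5, 0, 0, 0, 1, 0, -0.03, 0.5, 0, 0, 0, 1]}}

```text
time: 12.98
eef_pos: [0.5555, -0.0512, 0.0674]
tcp_rot: [0.516, 0.856, -0.0, 0.002]
contact_force: [7.7, 4.8, -0.7]
opening: 0.399
finger_force: 80.2
```

```bash
python3 r.py
```

```text
t 12.98 stand x,y mm 7.07 -1.53 under z 32.03 F x,y,z 8.99 0.62 -0.71 tau [ 0.907 -1.626 -0.006] tilt [ 0.004  -0.0026 -1.    ] op 0.399
t 13.03 stand x,y mm 7.07 -1.53 under z 32.02 F x,y,z 9.02 0.52 -0.95 tau [ 0.867 -1.598 -0.033] tilt [ 0.0039 -0.0026 -1.    ] op 0.401
t 13.08 stand x,y mm 7.08 -1.53 under z 32.03 F x,y,z 8.34 0.59 -0.18 tau [ 0.844 -1.64  -0.02 ] tilt [ 0.004  -0.0026 -1.    ] op 0.405
t 13.13 stand x,y mm 7.05 -1.54 under z 32.03 F x,y,z 8.59 0.49 -0.57 tau [ 0.882 -1.612  0.017] tilt [ 0.0039 -0.0026 -1.    ] op 0.404
```

Request:
{"api": "arm_command", "payload": {"series": [0.05, -0.07, 0, 0.1, 0, 0, 1, 0.1, -0.1, 0, 0.2, 0, 0, 1, 0.1, -0.1, 0, 0.2, 0, 0, 1, 0.1, -0.1, 0.1, 0.2, 0, 0, 1, 0.1, -0.1, 0.15, 0.2, 0, 0, 1, 0.1, -0.1, 0.15, 0.2, 0, 0, 1]}}

```text
time: 13.68
eef_pos: [0.5548, -0.0512, 0.0664]
tcp_rot: [0.516, 0.856, -0.001, 0.002]
contact_force: [9.2, 4.1, 0.3]
opening: 0.403
finger_force: 80.2
```

```bash
python3 r.py
```

```text
t 13.68 stand x,y mm 6.54 -1.15 under z 31.0 F x,y,z 10.04 -0.72 0.29 tau [ 0.819 -1.728  0.026] tilt [ 0.0026 -0.005  -1.    ] op 0.403
t 13.73 stand x,y mm 6.52 -1.17 under z 31.01 F x,y,z 9.93 -1.61 -0.04 tau [ 0.727 -1.791  0.069] tilt [ 0.0027 -0.005  -1.    ] op 0.401
t 13.78 stand x,y mm 6.51 -1.14 under z 30.99 F x,y,z 9.05 -0.98 0.09 tau [ 0.771 -1.783  0.038] tilt [ 0.0026 -0.005  -1.    ] op 0.403
t 13.83 stand x,y mm 6.54 -1.17 under z 31.01 F x,y,z 10.09 -0.81 -0.36 tau [ 0.765 -1.778  0.035] tilt [ 0.0027 -0.005  -1.    ] op 0.404
```

Request:
{"api": "arm_command", "payload": {"series": [-0.05, 0, -0.2, 0, 0, 0, 1, -0.1, 0, -0.4, 0, 0, 0, 1, -0.1, -0.05, -0.5, 0, 0, 0, 1, -0.1, -0.1, -0.5, 0, 0, 0, 1, -0.1, -0.1, -0.5, 0, 0, 0, 1, -0.1, -0.1, -0.5, 0, 0, 0, 1]}}

```text
time: 14.38
eef_pos: [0.5535, -0.0517, 0.0703]
tcp_rot: [0.517, 0.856, -0.001, 0.001]
contact_force: [8.6, 4.7, -2.8]
opening: 0.4
finger_force: 79.9
```

```bash
python3 r.py
```

```text
t 14.38 stand x,y mm 5.15 -1.04 under z 34.88 F x,y,z 9.85 0.14 -2.77 tau [ 1.137 -1.962  0.02 ] tilt [ 0.001  -0.0032 -1.    ] op 0.4
t 14.43 stand x,y mm 5.16 -1.05 under z 34.86 F x,y,z 9.99 0.36 -3.11 tau [ 1.099 -1.94   0.015] tilt [ 0.001  -0.0031 -1.    ] op 0.4
t 14.48 stand x,y mm 5.16 -1.05 under z 34.87 F x,y,z 10.47 0.91 -3.91 tau [ 1.088 -1.911  0.03 ] tilt [ 0.001  -0.0032 -1.    ] op 0.403
t 14.53 stand x,y mm 5.16 -1.06 under z 34.85 F x,y,z 11.53 0.05 -3.48 tau [ 1.077e+00 -1.928e+00 -1.000e-03] tilt [ 9.0e-04 -3.2e-03 -1.0e+00] op 0.403
```

Request:
{"api": "arm_command", "payload": {"series": [0, 0, 0.1, 0, 0.1, 0, 1, 0, 0, 0.2, 0, 0.1, 0, 1, 0, 0, 0.3, 0, 0.1, 0, 1, 0, 0, 0.4, 0, 0.1, 0, 1, 0, 0, 0.5, 0, 0.1, 0, 1, 0, 0, 0.5, 0, 0.1, 0, 1, 0, 0, 0.5, 0, 0.1, 0, 1]}}

```text
time: 15.17
eef_pos: [0.5544, -0.0522, 0.0664]
tcp_rot: [0.516, 0.856, -0.001, 0.002]
contact_force: [9.1, 4.2, 0.3]
opening: 0.401
finger_force: 80.3
```

```bash
python3 r.py
```

```text
t 15.17 stand x,y mm 5.66 -1.92 under z 30.96 F x,y,z 9.99 -0.56 0.28 tau [ 9.47e-01 -1.83e+00 -1.00e-03] tilt [ 0.002  -0.0028 -1.    ] op 0.401
t 15.22 stand x,y mm 5.66 -1.9 under z 30.94 F x,y,z 10.08 -0.4 -0.45 tau [ 0.931 -1.843 -0.028] tilt [ 0.0019 -0.0028 -1.    ] op 0.403
t 15.27 stand x,y mm 5.67 -1.89 under z 30.91 F x,y,z 9.62 0.15 -0.61 tau [ 0.941 -1.768  0.052] tilt [ 0.0019 -0.0028 -1.    ] op 0.404
t 15.32 stand x,y mm 5.67 -1.9 under z 30.93 F x,y,z 9.88 -0.15 -0.48 tau [ 0.978 -1.835  0.031] tilt [ 0.0019 -0.0028 -1.    ] op 0.403
```

Request:
{"api": "arm_command", "payload": {"series": [0.05, -0.04, 0.1, 0, 0, 0, 1, 0.1, -0.04, 0.2, 0, 0, 0, 1, 0.1, -0.04, 0.3, 0, 0, 0, 1, 0.1, -0.04, 0.4, 0, 0, 0, 1, 0.1, -0.04, 0.4, 0, 0, 0, 1, 0.1, -0.04, 0.4, 0, 0, 0, 1]}}

```text
time: 15.87
eef_pos: [0.5539, -0.0517, 0.0626]
tcp_rot: [0.516, 0.856, -0.001, 0.002]
contact_force: [9.9, 4.9, -0.4]
opening: 0.406
finger_force: 80.3
```

```bash
python3 r.py
```

```text
t 15.87 stand x,y mm 5.45 -1.2 under z 27.15 F x,y,z 11.1 -0.29 -0.4 tau [ 0.93  -1.917 -0.009] tilt [ 0.0027 -0.0032 -1.    ] op 0.406
t 15.92 stand x,y mm 5.44 -1.22 under z 27.18 F x,y,z 9.62 -1.05 -0.33 tau [ 0.934 -1.84   0.059] tilt [ 0.0028 -0.0032 -1.    ] op 0.402
t 15.97 stand x,y mm 5.44 -1.21 under z 27.14 F x,y,z 9.41 -0.48 -0.79 tau [ 0.88  -1.895  0.025] tilt [ 0.0027 -0.0033 -1.    ] op 0.402
t 16.02 stand x,y mm 5.47 -1.23 under z 27.18 F x,y,z 10.48 -0.33 0.07 tau [ 0.893 -1.823  0.036] tilt [ 0.0028 -0.0033 -1.    ] op 0.4
```

The rim is now below the head tops with Fz unchanged, so it is clear. Going further down.

Request:
{"api": "arm_command", "payload": {"series": [0.05, -0.02, 0.1, 0, 0.1, 0, 1, 0.1, -0.02, 0.2, 0, 0.2, 0, 1, 0.1, -0.02, 0.3, 0, 0.2, 0, 1, 0.1, -0.02, 0.4, 0, 0.2, 0, 1, 0.1, -0.02, 0.5, 0, 0.2, 0, 1, 0.1, -0.02, 0.5, 0, 0.2, 0, 1, 0.1, -0.02, 0.5, 0, 0.2, 0, 1]}}

```text
time: 16.65
eef_pos: [0.5533, -0.0509, 0.0576]
tcp_rot: [0.516, 0.856, 0.0, 0.001]
contact_force: [9.2, 5.1, 0.8]
opening: 0.402
finger_force: 80.3
```

```bash
python3 r.py
```

```text
t 16.65 stand x,y mm 5.28 -0.25 under z 22.17 F x,y,z 10.53 0.17 0.77 tau [ 0.99  -1.915  0.084] tilt [ 1.2e-03 -2.0e-04 -1.0e+00] op 0.402
t 16.7 stand x,y mm 5.26 -0.24 under z 22.18 F x,y,z 10.57 -0.52 -0.21 tau [ 0.929 -1.852  0.015] tilt [ 1.2e-03 -2.0e-04 -1.0e+00] op 0.4
t 16.75 stand x,y mm 5.26 -0.25 under z 22.18 F x,y,z 10.73 -0.22 -0.24 tau [ 0.985 -1.926  0.056] tilt [ 1.3e-03 -2.0e-04 -1.0e+00] op 0.403
t 16.8 stand x,y mm 5.29 -0.26 under z 22.19 F x,y,z 10.25 0.31 -0.11 tau [ 0.826 -1.885 -0.039] tilt [ 1.3e-03 -2.0e-04 -1.0e+00] op 0.403
```

Request:
{"api": "arm_command", "payload": {"series": [0, 0, 0.05, 0, 0, 0, 1, 0, 0, 0.1, 0, 0, 0, 1, 0, 0, 0.15, 0, 0, 0, 1, 0, 0, 0.2, 0, 0, 0, 1, 0, 0, 0.22, 0, 0, 0, 1, 0, 0, 0.22, 0, 0, 0, 1]}}

```text
time: 17.35
eef_pos: [0.5533, -0.0509, 0.0556]
tcp_rot: [0.516, 0.856, 0.0, 0.001]
contact_force: [9.1, 4.5, -0.4]
opening: 0.402
finger_force: 80.3
```

```bash
python3 r.py
```

```text
t 17.35 stand x,y mm 5.36 -0.19 under z 20.15 F x,y,z 10.18 -0.29 -0.45 tau [ 0.926 -1.772 -0.014] tilt [ 0.0013 -0.     -1.    ] op 0.402
t 17.4 stand x,y mm 5.35 -0.22 under z 20.16 F x,y,z 9.85 -0.25 1.1 tau [ 0.959 -1.878  0.019] tilt [ 0.0013 -0.     -1.    ] op 0.398
t 17.45 stand x,y mm 5.34 -0.2 under z 20.13 F x,y,z 10.88 -0.04 0.33 tau [ 0.939 -1.846 -0.003] tilt [ 0.0012 -0.     -1.    ] op 0.402
t 17.5 stand x,y mm 5.36 -0.23 under z 20.18 F x,y,z 10.06 -0.23 0.61 tau [ 0.966 -1.809  0.016] tilt [ 0.0013 -0.     -1.    ] op 0.407
```

Request:
{"api": "arm_command", "payload": {"series": [0, 0, 0.03, 0, 0, 0, 1, 0, 0, 0.06, 0, 0, 0, 1, 0, 0, 0.08, 0, 0, 0, 1, 0, 0, 0.08, 0, 0, 0, 1, 0, 0, 0.08, 0, 0, 0, 1]}}

```text
time: 17.97
eef_pos: [0.5534, -0.0509, 0.0554]
tcp_rot: [0.516, 0.856, 0.0, 0.0]
contact_force: [8.1, 4.2, 3.4]
opening: 0.403
finger_force: 80.7
```

```bash
python3 r.py
```

```text
t 17.97 stand x,y mm 5.43 -0.28 under z 19.95 F x,y,z 9.15 -0.05 3.39 tau [ 0.977 -1.576 -0.019] tilt [ 0.0011 -0.     -1.    ] op 0.403
t 18.02 stand x,y mm 5.41 -0.28 under z 19.95 F x,y,z 9.51 0.11 2.42 tau [ 0.993 -1.627 -0.03 ] tilt [ 1.e-03 -1.e-04 -1.e+00] op 0.4
t 18.07 stand x,y mm 5.41 -0.29 under z 19.95 F x,y,z 9.79 1.14 4.03 tau [ 1.041 -1.601  0.004] tilt [ 0.0011 -0.     -1.    ] op 0.401
t 18.12 stand x,y mm 5.4 -0.3 under z 19.96 F x,y,z 9.6 0.5 3.09 tau [ 0.958 -1.554  0.019] tilt [ 1.1e-03 -1.0e-04 -1.0e+00] op 0.399
```

It is on the pads at about 3 N. Sliding it gently to +x under the heads, still gripped.

Request:
{"api": "arm_command", "payload": {"series": [0, 0.1, -0.02, 0, 0, 0, 1, 0, 0.2, -0.02, 0, 0, 0, 1, 0, 0.3, -0.02, 0, 0, 0, 1, 0, 0.4, -0.02, 0, 0, 0, 1, 0, 0.5, -0.02, 0, 0, 0, 1, 0, 0.5, -0.02, 0, 0, 0, 1, 0, 0.5, -0.02, 0, 0, 0, 1]}}

```text
time: 18.75
eef_pos: [0.5568, -0.049, 0.0553]
tcp_rot: [0.516, 0.857, -0.001, -0.001]
contact_force: [5.2, 3.5, 5.1]
opening: 0.4
finger_force: 80.8
```

```bash
python3 r.py
```

```text
t 18.75 stand x,y mm 9.29 -0.2 under z 19.92 F x,y,z 6.24 0.64 5.06 tau [ 0.687 -1.176  0.007] tilt [-1.9e-03 -9.0e-04 -1.0e+00] op 0.4
t 18.8 stand x,y mm 9.28 -0.19 under z 19.9 F x,y,z 6.07 0.73 5.66 tau [ 0.702 -1.167  0.022] tilt [-1.9e-03 -9.0e-04 -1.0e+00] op 0.404
t 18.85 stand x,y mm 9.29 -0.21 under z 19.93 F x,y,z 5.9 0.28 5.52 tau [ 0.648 -1.13   0.007] tilt [-1.8e-03 -9.0e-04 -1.0e+00] op 0.4
t 18.9 stand x,y mm 9.3 -0.22 under z 19.93 F x,y,z 6.91 0.45 4.5 tau [ 0.705 -1.223  0.01 ] tilt [-1.8e-03 -9.0e-04 -1.0e+00] op 0.402
```

Request:
{"api": "arm_command", "payload": {"series": [0, 0.1, -0.03, -0.1, 0, 0, 1, 0, 0.2, -0.03, -0.1, 0, 0, 1, 0, 0.3, -0.03, -0.1, 0, 0, 1, 0, 0.35, -0.03, -0.1, 0, 0, 1, 0, 0.35, -0.03, -0.1, 0, 0, 1, 0, 0.35, -0.03, -0.1, 0, 0, 1]}}

```text
time: 19.45
eef_pos: [0.559, -0.0478, 0.0553]
tcp_rot: [0.516, 0.857, -0.001, -0.001]
contact_force: [3.6, 1.5, 7.4]
opening: 0.4
finger_force: 80.9
```

```bash
python3 r.py
```

```text
t 19.45 stand x,y mm 11.8 -0.13 under z 19.9 F x,y,z 3.89 -0.36 7.44 tau [ 0.39  -0.786 -0.018] tilt [-3.e-03 -8.e-04 -1.e+00] op 0.4
t 19.5 stand x,y mm 11.81 -0.13 under z 19.91 F x,y,z 3.95 -0.26 7.09 tau [ 0.419 -0.821 -0.023] tilt [-2.9e-03 -8.0e-04 -1.0e+00] op 0.401
t 19.55 stand x,y mm 11.83 -0.15 under z 19.95 F x,y,z 3.02 0.59 6.26 tau [ 0.365 -0.818  0.021] tilt [-2.8e-03 -8.0e-04 -1.0e+00] op 0.403
t 19.6 stand x,y mm 11.79 -0.13 under z 19.89 F x,y,z 3.83 0.12 6.75 tau [ 0.362 -0.825  0.061] tilt [-2.9e-03 -8.0e-04 -1.0e+00] op 0.398
```

Request:
{"api": "arm_command", "payload": {"series": [0, 0, -0.06, -0.15, 0, 0, 1, 0, 0.05, -0.06, -0.15, 0, 0, 1, 0, 0.1, -0.06, -0.15, 0, 0, 1, 0, 0.15, -0.06, -0.15, 0, 0, 1, 0, 0.15, -0.06, -0.15, 0, 0, 1, 0, 0.15, -0.06, -0.15, 0, 0, 1]}}

```text
time: 20.15
eef_pos: [0.5598, -0.0473, 0.0553]
tcp_rot: [0.516, 0.857, -0.001, -0.001]
contact_force: [3.9, 0.3, 7.3]
opening: 0.402
finger_force: 81.1
```

```bash
python3 r.py
```

```text
t 20.15 stand x,y mm 12.71 -0.05 under z 19.9 F x,y,z 3.54 -1.59 7.29 tau [ 0.114 -0.711  0.056] tilt [-0.002 -0.    -1.   ] op 0.402
t 20.2 stand x,y mm 12.72 -0.04 under z 19.92 F x,y,z 3.71 -1.29 7.11 tau [ 0.124 -0.774  0.011] tilt [-0.002  0.    -1.   ] op 0.401
t 20.25 stand x,y mm 12.74 -0.04 under z 19.92 F x,y,z 2.97 -1.28 6.45 tau [ 0.108 -0.745  0.07 ] tilt [-0.0019  0.     -1.    ] op 0.398
t 20.3 stand x,y mm 12.74 -0.07 under z 19.93 F x,y,z 2.29 -0.76 7.21 tau [ 0.14  -0.714  0.063] tilt [-0.0019 -0.     -1.    ] op 0.398
```

Request:
{"api": "arm_command", "payload": {"series": [-0.05, 0, -0.06, 0, 0, 0, 1, -0.05, 0.03, -0.06, 0, 0, 0, 1, -0.05, 0.06, -0.06, 0, 0, 0, 1, -0.05, 0.1, -0.06, 0, 0, 0, 1, -0.05, 0.1, -0.06, 0, 0, 0, 1, -0.05, 0.1, -0.06, 0, 0, 0, 1]}}

```text
time: 20.85
eef_pos: [0.5601, -0.047, 0.0553]
tcp_rot: [0.516, 0.857, -0.001, -0.002]
contact_force: [2.7, 0.1, 7.1]
opening: 0.4
finger_force: 81.1
```

```bash
python3 r.py
```

```text
t 20.85 stand x,y mm 13.15 0.02 under z 19.91 F x,y,z 2.42 -1.18 7.07 tau [ 0.111 -0.657  0.017] tilt [-3.9e-03  5.0e-04 -1.0e+00] op 0.4
t 20.9 stand x,y mm 13.16 -0.01 under z 19.93 F x,y,z 2.7 -1.17 7.57 tau [ 0.022 -0.689  0.002] tilt [-3.9e-03  5.0e-04 -1.0e+00] op 0.403
t 20.95 stand x,y mm 13.17 0.0 under z 19.92 F x,y,z 2.51 -1.32 6.85 tau [ 0.03  -0.646  0.031] tilt [-3.9e-03  5.0e-04 -1.0e+00] op 0.398
t 21.0 stand x,y mm 13.16 0.02 under z 19.92 F x,y,z 3.34 -1.6 6.41 tau [ 0.004 -0.732  0.02 ] tilt [-3.9e-03  5.0e-04 -1.0e+00] op 0.403
```

Request:
{"api": "arm_command", "payload": {"series": [0, 0, -0.05, -0.15, 0, 0, 1, 0, 0, -0.08, -0.15, 0, 0, 1, 0, 0, -0.08, -0.15, 0, 0, 1, 0, 0, -0.08, -0.15, 0, 0, 1], "force": 30}}

```text
time: 21.38
eef_pos: [0.56, -0.0468, 0.0553]
tcp_rot: [0.516, 0.857, 0.001, -0.001]
contact_force: [4.1, -0.5, 5.0]
opening: 0.403
finger_force: 81.0
```

```bash
python3 r.py
```

```text
t 21.38 stand x,y mm 13.17 0.24 under z 19.93 F x,y,z 3.38 -2.34 5.04 tau [-0.086 -1.006  0.057] tilt [-0.0013  0.0021 -1.    ] op 0.403
t 21.43 stand x,y mm 13.15 0.26 under z 19.91 F x,y,z 4.04 -3.54 4.88 tau [-0.101 -0.981 -0.004] tilt [-0.0015  0.0022 -1.    ] op 0.404
t 21.48 stand x,y mm 13.19 0.23 under z 19.95 F x,y,z 4.74 -4.27 4.88 tau [-0.152 -0.929  0.063] tilt [-0.0014  0.0021 -1.    ] op 0.401
t 21.53 stand x,y mm 13.15 0.25 under z 19.93 F x,y,z 3.68 -2.66 4.91 tau [-0.052 -0.98   0.042] tilt [-0.0014  0.0022 -1.    ] op 0.404
```

Request:
{"api": "arm_command", "payload": {"series": [0, 0, 0, 0, 0, 0, 0.5, 0, 0, 0, 0, 0, 0, 0.3, 0, 0, 0, 0, 0, 0, 0, 0, 0, 0, 0, 0, 0, 0, 0, 0, 0, 0, 0, 0, 0, 0, 0, 0, 0, 0, 0, 0]}}

```text
time: 22.08
eef_pos: [0.5581, -0.0459, 0.0537]
tcp_rot: [0.516, 0.857, 0.0, -0.004]
contact_force: [0.2, -0.2, -0.3]
opening: 0.997
finger_force: 0.0
```

```bash
python3 r.py
```

```text
t 22.08 stand x,y mm 11.9 1.95 under z 18.33 F x,y,z 0.15 -0.25 -0.29 tau [ 0.03  -0.002  0.015] tilt [-0.006   0.0042 -1.    ] op 0.997
t 22.13 stand x,y mm 12.14 1.77 under z 18.59 F x,y,z -0.27 -0.48 -0.0 tau [ 0.028 -0.002 -0.007] tilt [-0.0053  0.004  -1.    ] op 1.0
t 22.18 stand x,y mm 12.28 1.65 under z 18.75 F x,y,z 0.1 -0.13 0.3 tau [0.015 0.012 0.021] tilt [-0.0049  0.004  -1.    ] op 1.001
t 22.23 stand x,y mm 12.39 1.55 under z 18.88 F x,y,z 0.12 -0.07 -0.6 tau [ 0.043 -0.021 -0.017] tilt [-0.0045  0.0039 -1.    ] op 1.002
```

Request:
{"api": "arm_command", "payload": {"series": [0, 0, -1, 0, 0, 0, 0, 0, 0, -3, 0, 0, 0, 0, 0, 0, -5, 0, 0, 0, 0, 0, 0, -7, 0, 0, 0, 0, 0, 0, -8, 0, 0, 0, 0, 0, 0, -8, 0, 0, 0, 0, 0, 0, -8, 0, 0, 0, 0, 0, 0, -8, 0, 0, 0, 0]}}

```text
time: 22.95
eef_pos: [0.5584, -0.0461, 0.1332]
tcp_rot: [0.516, 0.857, 0.0, -0.004]
contact_force: [-0.2, 0.1, -0.7]
opening: 1.0
finger_force: 0.0
```

```bash
python3 - <<'E'
from h import *
from plant import vision
for i in range(3): rep(); d=vision.read_camera("wrist")
rep();go(np.r_[SC+D*.0137,.10])
s=telemetry.get_state();d=vision.read_camera("wrist");np.save("w3.npy",{**d,"p":s["eef_pos"],"q":s["tcp_rot"]},allow_pickle=True);cv2.imwrite("pics/w3.png",d["color"])
E
```

```text
t 22.95 stand x,y mm 12.05 1.61 under z 97.85 F x,y,z -0.15 0.15 -0.74 tau [ 0.     0.006 -0.058] tilt [-0.0059  0.0044 -1.    ] op 1.0
t 23.0 stand x,y mm 11.85 1.73 under z 97.39 F x,y,z 0.13 -0.21 -0.37 tau [-0.01  -0.045  0.008] tilt [-0.0068  0.0045 -1.    ] op 0.999
t 23.05 stand x,y mm 11.86 1.78 under z 97.28 F x,y,z -0.77 -0.73 -0.25 tau [-0.043  0.033  0.002] tilt [-0.007   0.0046 -1.    ] op 0.998
t 23.1 stand x,y mm 11.96 1.66 under z 97.4 F x,y,z 0.62 0.22 -0.56 tau [ 0.043  0.017 -0.022] tilt [-0.0068  0.0046 -1.    ] op 1.004
shift cm [-0.19  0.19  3.28] turn [-0.22 -0.41 -0.04]
```

View pics/w3.png

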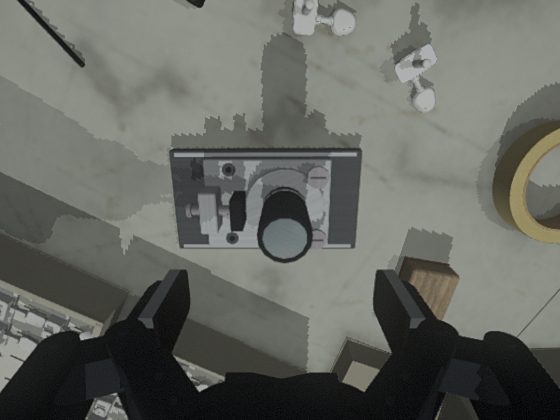

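The wrist view shows the loupe against both posts, heads visible at (318,178) and (318,238). The plunger is at (238,212), touching the rim, and the glass is at (284,236). Next I'll press the top on the posts' side with the fingers shut.

Request:
{"api": "arm_command", "payload": {"series": [0, 1.2, 0, -0.2, -0.4, 0, 1, 0, 1.2, 0, -0.2, -0.4, 0, 1, 0, 1.2, 0, -0.2, -0.4, 0, 1, 0, 1.2, 0, -0.2, -0.4, 0, 1, 0, 1.2, 0, -0.2, -0.4, 0, 1, 0, 1.2, 0, -0.2, -0.4, 0, 1, 0, 1.2, 0, -0.2, -0.4, 0, 1, 0, 1.2, 1, -0.2, -0.4, 0, 1, 0, 1.2, 2, -0.2, -0.4, 0, 1, 0, 1.2, 2.5, -0.2, -0.4, 0, 1], "force": 30}}

```text
time: 23.98
eef_pos: [0.5685, -0.0404, 0.1071]
tcp_rot: [0.516, 0.857, -0.0, -0.0]
contact_force: [-0.2, -0.3, -1.1]
opening: -0.002
finger_force: 0.0
```

```bash
sed -i 's/range(4)/range(6)/' r.py; python3 r.py
```

```text
t 23.98 stand x,y mm 23.66 1.9 under z 71.71 F x,y,z -0.34 -0.13 -1.13 tau [ 0.029 -0.021 -0.014] tilt [-5.e-04  0.e+00 -1.e+00] op -0.002
t 24.03 stand x,y mm 23.18 2.35 under z 70.78 F x,y,z -0.82 -0.15 -0.2 tau [0.068 0.039 0.006] tilt [-2.4e-03  5.0e-04 -1.0e+00] op 0.002
t 24.08 stand x,y mm 23.42 2.16 under z 71.54 F x,y,z -1.14 -0.36 -0.61 tau [-0.027  0.003  0.028] tilt [-1.9e-03  4.0e-04 -1.0e+00] op 0.001
t 24.13 stand x,y mm 23.94 1.73 under z 72.52 F x,y,z -0.36 0.11 0.63 tau [ 0.069 -0.044 -0.001] tilt [-3.e-04 -1.e-04 -1.e+00] op 0.002
t 24.18 stand x,y mm 24.39 1.35 under z 73.31 F x,y,z 0.25 0.17 -0.09 tau [ 0.022 -0.013 -0.028] tilt [ 1.2e-03 -4.0e-04 -1.0e+00] op -0.002
t 24.23 stand x,y mm 24.68 1.11 under z 73.86 F x,y,z -0.47 0.09 -0.03 tau [-0.007 -0.051  0.03 ] tilt [ 2.2e-03 -7.0e-04 -1.0e+00] op -0.003
```

Request:
{"api": "arm_command", "payload": {"series": [-0.1, 0, 0.5, 0, 0, 0, 1, -0.1, 0, 1, 0, 0, 0, 1, -0.1, 0, 1.4, 0, 0, 0, 1, -0.1, 0, 1.4, 0, 0, 0, 1, -0.1, 0, 1.4, 0, 0, 0, 1, -0.1, 0, 1.4, 0, 0, 0, 1, -0.1, 0, 1.4, 0, 0, 0, 1, -0.1, 0, 1.4, 0, 0, 0, 1]}}

```text
time: 24.95
eef_pos: [0.5704, -0.0416, 0.0957]
tcp_rot: [0.516, 0.857, 0.0, 0.001]
contact_force: [-0.8, 0.3, -0.6]
opening: 0.002
finger_force: 0.0
```

```bash
python3 r.py
```

```text
t 24.95 stand x,y mm 24.84 0.02 under z 60.26 F x,y,z -0.56 0.62 -0.65 tau [ 0.006  0.035 -0.049] tilt [ 2.9e-03 -8.0e-04 -1.0e+00] op 0.002
t 25.0 stand x,y mm 24.81 0.01 under z 60.23 F x,y,z -0.74 -0.07 0.45 tau [-0.006 -0.006 -0.005] tilt [ 2.9e-03 -8.0e-04 -1.0e+00] op -0.002
t 25.05 stand x,y mm 24.78 0.04 under z 60.21 F x,y,z -0.06 0.04 -0.72 tau [ 0.032 -0.036  0.033] tilt [ 2.8e-03 -8.0e-04 -1.0e+00] op 0.005
t 25.1 stand x,y mm 24.76 0.04 under z 60.16 F x,y,z -0.82 -0.52 0.47 tau [ 0.046 -0.003 -0.017] tilt [ 2.7e-03 -8.0e-04 -1.0e+00] op 0.001
t 25.15 stand x,y mm 24.73 0.07 under z 60.13 F x,y,z 0.14 0.27 0.44 tau [-0.053  0.021 -0.005] tilt [ 2.6e-03 -8.0e-04 -1.0e+00] op -0.003
t 25.2 stand x,y mm 24.72 0.09 under z 60.09 F x,y,z -0.25 -0.48 -0.15 tau [ 0.084 -0.045  0.039] tilt [ 2.6e-03 -8.0e-04 -1.0e+00] op -0.001
```

TCP is at 95.5 mm and the loupe's top at about 90. Feeling down.

Request:
{"api": "arm_command", "payload": {"series": [0, 0, 0.1, 0, 0, 0, 1, 0, 0, 0.2, 0, 0, 0, 1, 0, 0, 0.3, 0, 0, 0, 1, 0, 0, 0.4, 0, 0, 0, 1, 0, 0, 0.45, 0, 0, 0, 1, 0, 0, 0.5, 0, 0, 0, 1, 0, 0, 0.55, 0, 0, 0, 1, 0, 0, 0.55, 0, 0, 0, 1, 0, 0, 0.55, 0, 0, 0, 1]}}

```text
time: 26.0
eef_pos: [0.5703, -0.0415, 0.0902]
tcp_rot: [0.516, 0.857, 0.0, 0.001]
contact_force: [-1.1, 0.9, 2.8]
opening: -0.002
finger_force: 1.2
```

```bash
python3 r.py
```

```text
t 26.0 stand x,y mm 24.71 0.17 under z 54.75 F x,y,z -0.58 1.32 2.78 tau [ 0.151  0.263 -0.011] tilt [ 2.2e-03 -6.0e-04 -1.0e+00] op -0.002
t 26.05 stand x,y mm 24.74 0.17 under z 54.75 F x,y,z -0.12 1.28 2.68 tau [0.133 0.179 0.045] tilt [ 2.3e-03 -6.0e-04 -1.0e+00] op -0.002
t 26.1 stand x,y mm 24.73 0.19 under z 54.73 F x,y,z -0.94 0.63 3.38 tau [0.207 0.256 0.045] tilt [ 2.3e-03 -5.0e-04 -1.0e+00] op 0.002
t 26.15 stand x,y mm 24.75 0.15 under z 54.76 F x,y,z -0.04 0.63 2.44 tau [ 0.16   0.235 -0.012] tilt [ 2.4e-03 -6.0e-04 -1.0e+00] op -0.001
t 26.2 stand x,y mm 24.75 0.15 under z 54.75 F x,y,z -0.3 0.5 3.1 tau [ 0.14   0.253 -0.031] tilt [ 2.4e-03 -6.0e-04 -1.0e+00] op 0.003
t 26.25 stand x,y mm 24.73 0.16 under z 54.72 F x,y,z -0.37 1.48 3.51 tau [0.125 0.296 0.03 ] tilt [ 2.4e-03 -6.0e-04 -1.0e+00] op -0.001
```

Request:
{"api": "arm_command", "payload": {"series": [0, 0, 0.04, 0, 0, 0, 1, 0, 0, 0.08, 0, 0, 0, 1, 0, 0, 0.11, 0, 0, 0, 1, 0, 0, 0.11, 0, 0, 0, 1, 0, 0, 0.11, 0, 0, 0, 1]}}

```text
time: 26.72
eef_pos: [0.5707, -0.0414, 0.0901]
tcp_rot: [0.516, 0.857, 0.001, 0.001]
contact_force: [-2.9, 1.5, 7.4]
opening: -0.001
finger_force: 4.0
```

```bash
python3 r.py
```

```text
t 26.72 stand x,y mm 25.15 0.03 under z 54.69 F x,y,z -1.83 2.71 7.43 tau [0.321 0.568 0.041] tilt [ 3.e-03 -4.e-04 -1.e+00] op -0.001
t 26.77 stand x,y mm 25.18 0.03 under z 54.72 F x,y,z -1.81 1.5 7.18 tau [ 0.349  0.547 -0.035] tilt [ 3.e-03 -4.e-04 -1.e+00] op -0.001
t 26.82 stand x,y mm 25.16 0.03 under z 54.69 F x,y,z -2.46 3.39 8.15 tau [0.344 0.533 0.008] tilt [ 3.e-03 -4.e-04 -1.e+00] op -0.002
t 26.87 stand x,y mm 25.16 0.03 under z 54.71 F x,y,z -1.63 2.92 8.44 tau [ 0.309  0.514 -0.061] tilt [ 3.e-03 -4.e-04 -1.e+00] op 0.001
t 26.92 stand x,y mm 25.14 0.06 under z 54.68 F x,y,z -2.08 2.91 8.12 tau [ 0.334  0.51  -0.029] tilt [ 2.9e-03 -4.0e-04 -1.0e+00] op -0.002
t 26.97 stand x,y mm 25.16 0.06 under z 54.68 F x,y,z -1.74 3.52 8.29 tau [ 0.346  0.575 -0.046] tilt [ 3.e-03 -4.e-04 -1.e+00] op -0.003
```

Request:
{"api": "arm_command", "payload": {"series": [0.05, 0, 0.03, 0, 0, 0, 1, 0.05, 0, 0.06, 0, 0, 0, 1, 0.05, 0, 0.06, 0, 0, 0, 1, 0.05, 0, 0.06, 0, 0, 0, 1]}}

```text
time: 27.35
eef_pos: [0.5709, -0.0411, 0.0901]
tcp_rot: [0.516, 0.857, 0.001, 0.002]
contact_force: [-3.2, 1.6, 9.2]
opening: -0.001
finger_force: 4.7
```

```bash
python3 r.py
```

```text
t 27.35 stand x,y mm 25.42 0.21 under z 54.65 F x,y,z -2.05 2.92 9.21 tau [ 0.307  0.608 -0.007] tilt [ 3.9e-03 -8.0e-04 -1.0e+00] op -0.001
t 27.4 stand x,y mm 25.41 0.25 under z 54.6 F x,y,z -2.64 2.96 8.97 tau [0.326 0.554 0.002] tilt [ 3.8e-03 -8.0e-04 -1.0e+00] op -0.001
t 27.45 stand x,y mm 25.42 0.23 under z 54.65 F x,y,z -1.67 2.84 9.38 tau [ 0.247  0.592 -0.036] tilt [ 3.9e-03 -8.0e-04 -1.0e+00] op -0.001
t 27.5 stand x,y mm 25.41 0.23 under z 54.63 F x,y,z -2.09 2.64 9.18 tau [ 0.27   0.56  -0.006] tilt [ 3.9e-03 -8.0e-04 -1.0e+00] op -0.001
t 27.55 stand x,y mm 25.42 0.22 under z 54.62 F x,y,z -1.44 3.6 9.4 tau [0.332 0.533 0.004] tilt [ 3.9e-03 -8.0e-04 -1.0e+00] op -0.002
t 27.6 stand x,y mm 25.41 0.24 under z 54.62 F x,y,z -1.83 3.54 9.43 tau [0.332 0.555 0.049] tilt [ 3.8e-03 -8.0e-04 -1.0e+00] op -0.004
```

Request:
{"api": "arm_command", "payload": {"series": [0.05, 0, 0.04, 0, 0, 0, 1, 0.05, 0, 0.05, 0, 0, 0, 1, 0.05, 0, 0.05, 0, 0, 0, 1, 0.05, 0, 0.05, 0, 0, 0, 1]}}

```text
time: 27.98
eef_pos: [0.571, -0.0409, 0.09]
tcp_rot: [0.516, 0.857, 0.001, 0.002]
contact_force: [-2.6, 2.0, 9.7]
opening: 0.0
finger_force: 5.3
```

Request:
{"api": "arm_command", "payload": {"series": [0, 0, -0.1, 0, 0, 0, 1, 0, 0, -0.2, 0, 0, 0, 1, 0, 0, -0.4, 0, 0, 0, 1, 0, 0, -1, 0, 0, 0, 1, 0, 0, -2.5, 0, 0, 0, 1, 0, 0, -5, 0, 0, 0, 1, 0, 0, -8, 0, 0, 0, 1, 0, 0, -8, 0, 0, 0, 1, 0, 0, -8, 0, 0, 0, 1]}}

```text
time: 28.73
eef_pos: [0.571, -0.041, 0.1701]
tcp_rot: [0.516, 0.857, 0.001, 0.004]
contact_force: [-0.3, 0.9, -0.0]
opening: -0.001
finger_force: 0.0
```

```bash
python3 - <<'E'
from h import *
from plant import vision
rep();s=vision.read_camera("side")["color"]; w=vision.read_camera("wrist")["color"];rep()
f=lambda i:cv2.resize(i,(400,400),interpolation=cv2.INTER_CUBIC)
cv2.imwrite("pics/f.png",np.hstack([f(s[180:310,150:280]),f(w[100:320,150:370])]))
E
```

```text
t 28.73 stand x,y mm 25.55 0.28 under z 134.69 F x,y,z 0.2 0.92 -0.05 tau [ 0.045 -0.013 -0.019] tilt [ 0.007 -0.002 -1.   ] op -0.001
t 28.83 stand x,y mm 24.02 1.65 under z 131.39 F x,y,z -0.73 -0.11 0.6 tau [-0.005 -0.006  0.043] tilt [ 9.e-04 -4.e-04 -1.e+00] op 0.001
```

View pics/f.png

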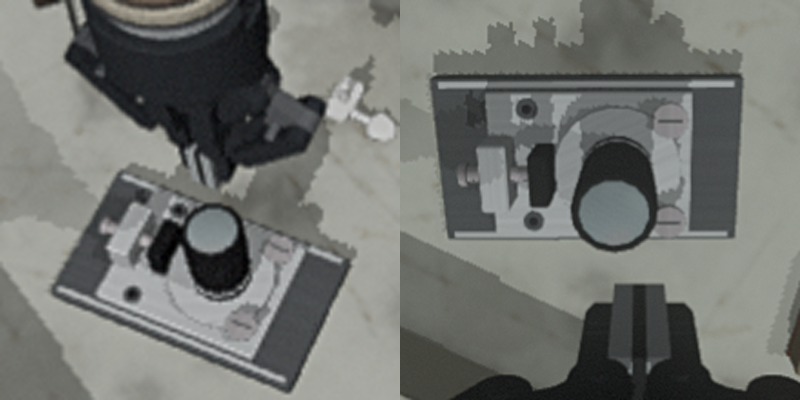

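The pictures show the rim under both heads (wrist crop, heads at (670,120) and (668,220)), the plunger against the rim, the loupe upright and the tool clear. The top read 90.1 mm under the press, as it should when seated. Handing in.

```bash
python3 -c "
from plant import ctrl; print(ctrl.sign_off())"
```

```text
the job is handed in; nothing more can be done
None
```

The loupe is back in its holder with its rim under both post heads and the plunger against it; I pressed the top at about 9.7 N and handed the job in with the tool clear, but the hand-in returned no verdict, and the force on each post could not be measured directly.

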